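# Zero the bench scale for the empty pressure cooker

## Robot

A 7-joint arm with a two-finger parallel gripper is mounted at the origin on the work surface. World frame = base frame: x ahead of the robot, y to its left, z up, the work surface at z = 0. Lengths are in m, angles in rad, forces in N, time in s.
With the tool pointing down it reaches from about 0.35 to 0.9 m from the base axis. Payload 8.1 kg.
Tool frame: the origin (TCP) lies at the very end of the fingers, on their centre line; the grasp point (between the pads) lies 19 mm behind it; z points along the fingers, y is the line along which they close (so a half turn about z gives the same grasp; the last joint's range is limited). The gripper opens to 85 mm and grips with 20 to 120 N. Pads are 22 mm wide; open, the fingers measure 114 mm over their backs; the gripper's body (76 mm by 85 mm) begins 54 mm behind the grasp point. The pads swing forward as they close: fully open they stand 13 mm farther back than shut.
Start: joints at [-0.103, 0.434, 0.025, 1.573, -0.012, 1.134, -0.075], TCP at [0.625, -0, 0.2] pointing down, gripper open.
Joint ranges: [-2.62, 2.62], [-0.44, 2.09], [-1.27, 1.32], [0.08, 2.57], [-1.32, 4.46], [0.12, 2], [-2.74, 2.74]. Speed limits (rad/s): [2.22, 2.22, 3.01, 3.01, 3.14, 3.14, 3.14].

## Interface

Orientations are given as a unit quaternion [x, y, z, w].
In Python, from plant import env gives the robot as it stands. The module is installed in compiled form; this text tells all that it offers.
- The arm moves only by the shell command python3 -m pendant 'ROWS' [OPENING] [FORCE]. ROWS is a JSON object of lists of equal length, an entry for each row: "dp": the shift along the tool's x, y, z in mm, a list of three; "rotation": the turn, a rotation vector about the tool's x, y, z in rad, a list of three. In form: {"dp": [[tx, ty, tz], ...], "rotation": [[rx, ry, rz], ...]}. A call has 1 to 10 rows; each row shifts and turns the commanded pose from where the row before left it, along the tool's axes as they then stand; what a row does not reach is not made up. A row lasts 1/12 s, in which the tool goes at most 41.7 mm and 7.16 degrees, less where a joint would pass 70% of its speed; a pose out of reach is approached as far as the arm can. A call with a gripper value outside its range is refused whole. OPENING is the closure, from 0 (fully open) to 1 (shut), set as the call begins (- or left out, the last holds). The fingers move at their own pace and stop on an object; FORCE is the grip in N (left out, the last holds). Time passes only in rows, so rows that do not move let the fingers close. It gives the time, the measured TCP pose, the force, the opening and the grip force at its end, in the units of the state.
- env.get_state(): the state, without advancing time (a new reading comes with each control period).
- env.snapshot(name): name is "scene" or "side" or "wrist"; returns the picture (384x512x3 uint8, red, green, blue); there is no depth.
- env.calibration(name): a dict with "intrinsics" (3x3 intrinsics, pixels), "world_to_cam" (4x4, takes a point from world to camera coordinates). Camera axes: x right, y up, looking along -z (the intrinsics and any distortion apply to the point x, -y, -z); pixel columns grow to the right and rows downward; lengths in m; the calibration is good to about 2 mm. A picture is of the moment at which its call begins: read the wrist's pose just before it. calibration takes no time and is no camera call; for the wrist camera it gives the pose at the moment of the call.
- env.finish_job(): hands the job in; it is judged then, once.
The state is a dict: "time": time; "q": joint angles; "joint_vel": joint speeds; "tau": joint torques, N m; "tool_pos": TCP position; "tool_rot": TCP orientation; "wrist_force": force on the tool from outside, world axes, zero at the start; "ft_torque": the same for the moment, N m; "grip_width": finger opening in m; "finger_force": force on a finger pad.
Only numpy, scipy, OpenCV 4.12 (cv2) and the standard library are available. Lean on these libraries where they do the work, as an engineer would, in place of code of your own. Each camera call takes 0.05 s, during which the arm holds its last target. There are 200 camera calls.

## Task

Get the bench scale ready for weighing into the empty cooker: first press the white end of the red rocker on the power box fully down, then the white end of the blue rocker on the scale, and last press the round yellow tare key all the way in and keep it in for a full second before letting go. Leave the round white key alone, and do not pick up, push along or knock any of the other things, the power box or the cooker.

Things in the scene. Friction and masses are not known exactly. Their poses are not given: they have to be found in the camera images.
- scale: Grey bench scale fixed to the surface, 380 (x) by 260 (y) mm. Origin: centre of its underside, z up, x away from the robot at yaw 0. On its near strip (top 50 mm up), in a row at scale x = -140 mm, y = -80, 0, +80 mm, in changing order: blue rocker, yellow key, white key. Behind: a thin display, then a steel platform 240 by 250 mm, top 70 mm up, centre at x = +70 mm.
- power_box: Loose grey box of about 0.8 kg, 130 (its x) by 70 (its y) by 40 mm, the scale's power unit, with the red rocker in the middle of its top. It stands left or right of the scale. Origin at the centre of its underside, z up. The white end of the rocker points to its -x.
- red_rocker (a joint): Red rocker on the power box, 64 by 28 mm, pivoted across its middle 50 mm above the surface; a 10 mm wide, 6 mm high ridge across each end, one of them white. In rad: 0 = off, white end up; 0.36 = on, white end fully down. About 3 N on the ridge moves it; it stays where left. The white ridge's top sinks about 9 mm and ends about 8 mm above the pivot, clear of the box.
- red_end (a point): Centre of the top of the red rocker's white ridge, 26 mm from the pivot; moves with the rocker. Press straight down here.
- blue_rocker (a joint): Blue rocker on the scale's control strip, of the same size, feel and values as the red one (0 = off, 0.36 = white end fully down), pivot 66 mm above the work surface. Its white end points to the scale's -x (away from the cooker).
- blue_end (a point): Centre of the top of the blue rocker's white ridge, 26 mm from the pivot; moves with the rocker. Press straight down here.
- tare_key (a joint): Round yellow sprung push key, 32 mm across, on the scale's control strip. Travel in m: 0 = out, 0.006 = fully in; fully in takes about 5 N and it springs back when let go.
- tare_key_top (a point): Centre of the top of the yellow key; moves with it. Press straight down here.
- memory_key (a joint): Round white push key, the same as the yellow one but white; not to be pressed. Values as for the yellow key.
- memory_key_top (a point): Centre of the top of the white key.
- cooker: Open, empty steel pressure cooker, 220 mm across, 130 mm high, about 1.6 kg, loose on the scale's platform (rim 200 mm above the surface), about 100 mm behind the row of controls. A long black handle points away from the robot (its +x), 238 mm from its axis; a short one at -x reaches 126 mm. Origin at the centre of its underside.
- jar: Closed glass storage jar, 96 mm across, 160 mm high, loose, on the other side of the scale from the power box. Origin at the centre of its underside.
- ladle: Red plastic ladle, about 310 mm long (its x), 32 mm high, lying loose. Origin about the middle of its length, on the surface.
- lid: Round aluminium lid with a black knob, 212 mm across, 44 mm high, loose. Origin at the centre of its underside.
- spoon: Wooden spoon, 240 mm long, lying loose at the left. Origin under the middle of its length, x along it.
Not all that is in view belongs to the job. What is shaped like the power_box but pink or purple is not meant.

How it is judged:
By the outcome, as a careful person would: the job done as asked, in the order asked, and still so for the second after the job is handed in, with the robot touching nothing.
It also fails if it takes over 54 s, if anything falls off the work surface, if the arm or the gripper's body presses on something with over 40 N, if the wrist force passes 120 N, or if a joint passes its speed limit or range.

## Working session

There is one attempt and no reset: what is moved stays moved. The work goes in short steps, Python scripts to look and compute and a shell command to move; the robot and the scene stay as the last step left them, time stands still between calls to the robot, and variables do not carry over. Pictures are saved under pics/ and viewed, at most 10 in all, crops included, and the job is handed in when it is done.

```bash
mkdir -p pics; cat > h.py <<'E'
import numpy as np, cv2
from plant import env
def snap(n,f):
    c=env.calibration(n); im=env.snapshot(n); cv2.imwrite('pics/'+f+'.png',im[:,:,::-1]); np.savez('pics/'+f+'.npz',im=im,K=c['intrinsics'],T=c['world_to_cam']); return im
def load(f):
    d=np.load('pics/'+f+'.npz'); return d['im'],d['K'],d['T']
def ray(f,u,v):
    _,K,T=load(f); d=np.linalg.inv(K)@[u,v,1]; d=np.array([d[0],-d[1],-d[2]]); R=T[:3,:3]
    return -R.T@T[:3,3], R.T@d
def onz(f,u,v,z):
    o,d=ray(f,u,v); return o+d*(z-o[2])/d[2]
E
python3 - <<'E'
from h import *
a=snap('scene','sc1');b=snap('side','si1')
print(env.calibration('scene'));print(env.get_state())
cv2.imwrite('pics/both.png',np.vstack([a,b])[:,:,::-1][:, :])
E
```

```text
{'intrinsics': array([[364.22027153,   0.        , 246.62706202],
       [  0.        , 364.22027153, 189.117194  ],
       [  0.        ,   0.        ,   1.        ]]), 'world_to_cam': array([[-0.71856804,  0.69531006, -0.01427891,  0.36720652],
       [-0.59614982, -0.60525791,  0.52751138,  0.23091372],
       [ 0.35814155,  0.38756519,  0.84942796, -1.40523453],
       [ 0.        ,  0.        ,  0.        ,  1.        ]])}
{'time': 0.1, 'q': array([-0.10258308,  0.4351501 ,  0.02500361,  1.57399237, -0.01164024,
        1.1340014 , -0.07508236]), 'joint_vel': array([ 1.53012197e-04, -1.65797263e-03, -5.31202698e-04, -7.85427554e-04,
        4.80727038e-04, -2.62518672e-05, -8.67479409e-04]), 'tau': array([ 3.05215610e-03, -6.71761894e+01,  1.02813520e+00, -3.16906106e+01,
        1.58212596e-02,  7.24380094e-03, -3.14591728e-05]), 'tool_pos': array([ 6.24509689e-01, -6.99230038e-05,  1.99512122e-01]), 'tool_rot': array([ 7.07146493e-01,  7.07066718e-01, -5.32480591e-04, -4.58755293e-04]), 'wrist_force': array([-0.52787755, -0.31858765, -0.38291468]), 'ft_torque': array([-0.05541878, -0.02789127, -0.05785524]), 'finger_force': 0.0, 'grip_width': 0.08494825869614546}
```

View pics/sc1.png

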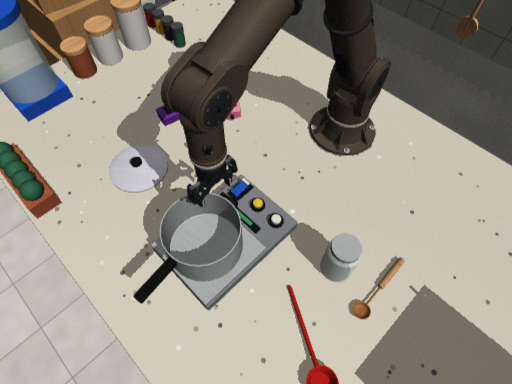

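View pics/si1.png

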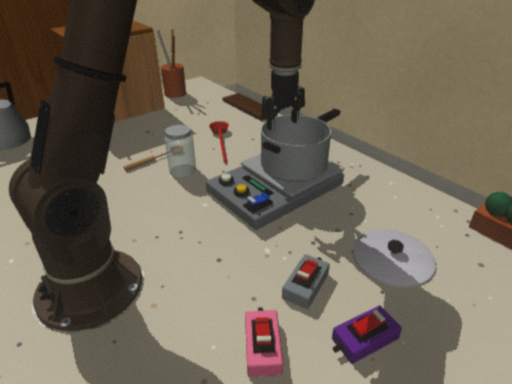

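Side view: three rocker boxes, grey (306,280), pink (263,342) and purple (366,332). The grey one fits the description; pink and purple are ruled out by the task. Confirming it in an enlarged crop.

```bash
python3 - <<'E'
from h import *
im,_,_=load('si1')
a=cv2.resize(im[240:320,265:345],None,fx=5,fy=5,interpolation=cv2.INTER_CUBIC)
b=cv2.resize(im[160:240,200:280],None,fx=5,fy=5,interpolation=cv2.INTER_CUBIC)
cv2.imwrite('pics/crop1.png',np.hstack([a,b])[:,:,::-1])
E
```

```text
(no output)
```

View pics/crop1.png

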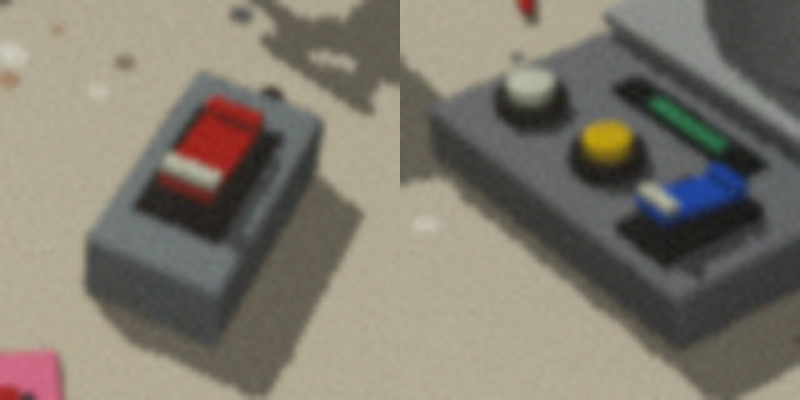

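Grey box: red rocker, white ridge at about (303.6,274) side px, pointing to the near side. Controls on the scale: white key (226,177), yellow key (241.6,186.4), blue white ridge (251.6,199.4).

```bash
python3 - <<'E'
from h import *
np.set_printoptions(precision=4,suppress=True)
def tri(a,b):
    (o1,d1),(o2,d2)=ray('si1',*a),ray('sc1',*b)
    s=np.linalg.lstsq(np.c_[d1,-d2],o2-o1,rcond=None)[0]
    p,q=o1+d1*s[0],o2+d2*s[1]; return (p+q)/2,np.linalg.norm(p-q)
def cen(f,m,r):
    im,_,_=load(f);x0,x1,y0,y1=r
    hsv=cv2.cvtColor(im[y0:y1,x0:x1],cv2.COLOR_RGB2HSV)
    k=cv2.inRange(hsv,*map(np.array,m));M=cv2.moments(k,True);return (M['m10']/M['m00']+x0,M['m01']/M['m00']+y0,M['m00'])
Y=((20,120,120),(35,255,255));B=((105,150,80),(130,255,255));W=((0,0,150),(180,60,255))
ys=cen('si1',Y,(200,280,160,240));yc=cen('sc1',Y,(235,300,180,235))
ws=cen('si1',W,(218,236,168,186));wc=cen('sc1',W,(268,286,210,230))
bs=cen('si1',B,(200,280,160,240));bc=cen('sc1',B,(220,260,170,205))
es=cen('si1',W,(245,258,193,206))
rs=cen('si1',W,(295,311,267,281))
print(ys,yc,ws,wc,bs,bc,es,rs)
print('yellow',tri(ys[:2],yc[:2]),'white',tri(ws[:2],wc[:2]),'blue',tri(bs[:2],bc[:2]))
print('blue_end',onz('si1',*es[:2],.083),'red_end',onz('si1',*rs[:2],.067))
# box top corners (crop px)
for c in [(203,78),(322,122),(228,275),(92,237)]: print(onz('si1',265+c[0]/5,240+c[1]/5,.04))
for c in [(438-400,110),(678-400,300)]: print('scale',onz('si1',200+c[0]/5,160+c[1]/5,.05))
print('cooker?',onz('si1',296,132,.2))
E
```

```text
(240.79245283018867, 187.0566037735849, 53.0) (257.64, 202.58666666666667, 75.0) (224.17821782178217, 172.01980198019803, 101.0) (276.2676056338028, 218.0, 71.0) (261.07216494845363, 197.71134020618558, 97.0) (238.88028169014083, 188.29577464788733, 142.0) (251.23076923076923, 198.6153846153846, 13.0) (302.53846153846155, 273.15384615384613, 26.0)
yellow (array([0.4901, 0.0307, 0.0702]), np.float64(0.0006673852324595924)) white (array([0.4911, 0.115 , 0.0823]), np.float64(0.004795085141207686)) blue (array([ 0.4988, -0.051 ,  0.0721]), np.float64(0.005113030835910583))
blue_end [ 0.4666 -0.0499  0.083 ] red_end [ 0.3901 -0.338   0.067 ]
[ 0.4575 -0.2827  0.04  ]
[ 0.4813 -0.3418  0.04  ]
[ 0.3766 -0.3802  0.04  ]
[ 0.3437 -0.3247  0.04  ]
scale [0.4425 0.1444 0.05  ]
scale [ 0.441  -0.1013  0.05  ]
cooker? [0.6913 0.0099 0.2   ]
```

```bash
python3 -m pendant '{"dp":[[0,0,-30],[0,0,-30],[-24,-17,0],[-24,-17,0],[-24,-17,0],[-24,-17,0],[-24,-17,0],[-24,-17,0],[-24,-17,0],[-24,-17,0]],"rotation":[[0,0,0],[0,0,0],[0,0,0],[0,0,0],[0,0,0],[0,0,0],[0,0,0],[0,0,0],[0,0,0],[0,0,0]]}' 1 20
python3 -m pendant '{"dp":[[-24,-17,0],[-24,-17,0],[-24,-17,0],[-24,-17,0],[-24,-17,20],[-24,-13,40],[0,0,40],[0,0,0],[0,0,0],[0,0,0]],"rotation":[[0,0,0],[0,0,0],[0,0,0],[0,0,0],[0,0,0],[0,0,0],[0,0,-0.115],[0,0,-0.115],[0,0,-0.115],[0,0,0]]}'
python3 - <<'E'
from h import *
a=snap('wrist','w1');b=snap('side','s2')
c=cv2.resize(b[220:340,230:390],(512,384),interpolation=cv2.INTER_CUBIC)
cv2.imwrite('pics/v2.png',cv2.resize(np.hstack([a,c])[:,:,::-1],(800,300)))
s=env.get_state();print(s['time'],s['tool_pos'],s['wrist_force'],s['grip_width'])
E
```

```text
time: 0.93
tool_pos: [0.4877, -0.193, 0.2599]
tool_rot: [0.707, 0.707, -0.0, -0.0]
wrist_force: [0.2, -1.1, 0.3]
grip_width: -0.0002
finger_force: 0.0
time: 1.77
tool_pos: [0.392, -0.3324, 0.1648]
tool_rot: [0.573, 0.819, -0.0, -0.001]
wrist_force: [1.7, -0.1, -0.2]
grip_width: -0.0002
finger_force: 0.0
1.8667 [ 0.39276813 -0.33271139  0.16578606] [0.89112982 0.30717368 0.42289709] 4.200764543663329e-05
```

View pics/v2.png

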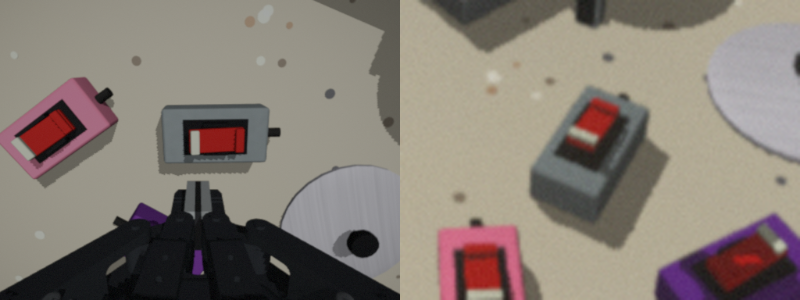

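The wrist view shows the grey box with its white ridge at about (250,182) wrist px, white end at image left (box −x), and the box axis parallel to the fingers' closing line. Refining from this near view.

```bash
cat >> h.py <<'E'
def blob(f,m,r):
    im,_,_=load(f);x0,x1,y0,y1=r
    k=cv2.inRange(cv2.cvtColor(im[y0:y1,x0:x1],cv2.COLOR_RGB2HSV),np.array(m[0]),np.array(m[1]))
    n,l,st,c=cv2.connectedComponentsWithStats(k);i=1+np.argmax(st[1:,4]);return c[i]+[x0,y0],st[i]
W=((0,0,140),(180,60,255));Y=((20,120,120),(35,255,255))
def delta(p):
    s=env.get_state();from scipy.spatial.transform import Rotation as R
    return 1000*R.from_quat(s['tool_rot']).inv().apply(np.array(p)-s['tool_pos'])
E
python3 - <<'E'
from h import *
c,st=blob('w1',W,(236,262,160,205));print(c,st)
p=onz('w1',*c,.067);print(p,delta(p)); print(env.calibration('wrist')['world_to_cam'])
E
```

```text
[249.5        182.40268456] [  9   8  10  30 298]
[ 0.38972585 -0.33740181  0.067     ] [-3.41456196 -4.44366055 98.78530625]
[[ 9.42439227e-01  3.34376737e-01 -7.08714031e-04 -2.58185116e-01]
 [-3.19438880e-01  8.99706465e-01 -2.97467778e-01  4.52662155e-01]
 [-9.88286702e-02  2.80571693e-01  9.54731595e-01 -2.14514981e-01]
 [ 0.00000000e+00  0.00000000e+00  0.00000000e+00  1.00000000e+00]]
```

```bash
python3 -m pendant '{"dp":[[-3.5,-6,20],[0,0,30],[0,0,30],[0,0,8],[0,0,5],[0,0,5],[0,0,4],[0,0,3],[0,0,0]],"rotation":[[0,0,0],[0,0,0],[0,0,0],[0,0,0],[0,0,0],[0,0,0],[0,0,0],[0,0,0],[0,0,0]]}'
```

```text
time: 2.62
tool_pos: [0.3887, -0.3382, 0.0612]
tool_rot: [0.575, 0.818, 0.0, 0.0]
wrist_force: [-0.2, 0.5, 0.1]
grip_width: -0.0001
finger_force: 0.0
```

```bash
python3 -m pendant '{"dp":[[0,0,2],[0,0,2],[0,0,0]],"rotation":[[0,0,0],[0,0,0],[0,0,0]]}'; python3 -m pendant '{"dp":[[0,0,1.5],[0,0,1.5],[0,0,0]],"rotation":[[0,0,0],[0,0,0],[0,0,0]]}'
```

```text
time: 2.87
tool_pos: [0.3884, -0.338, 0.0568]
tool_rot: [0.575, 0.818, 0.0, 0.0]
wrist_force: [-1.4, -0.1, 0.3]
grip_width: 0.0002
finger_force: 0.0
time: 3.12
tool_pos: [0.3882, -0.3379, 0.0536]
tool_rot: [0.575, 0.818, -0.0, -0.0]
wrist_force: [-0.0, 0.1, 0.1]
grip_width: 0.0
finger_force: 0.0
```

No contact force yet, so I'm looking.

```bash
python3 - <<'E'
from h import *
a=snap('wrist','w3');b=snap('side','s3')
c=cv2.resize(b[220:310,250:370],(512,384),interpolation=cv2.INTER_CUBIC)
cv2.imwrite('pics/v3.png',cv2.resize(np.hstack([a,c])[:,:,::-1],(800,300)))
E
```

```text
(no output)
```

View pics/v3.png

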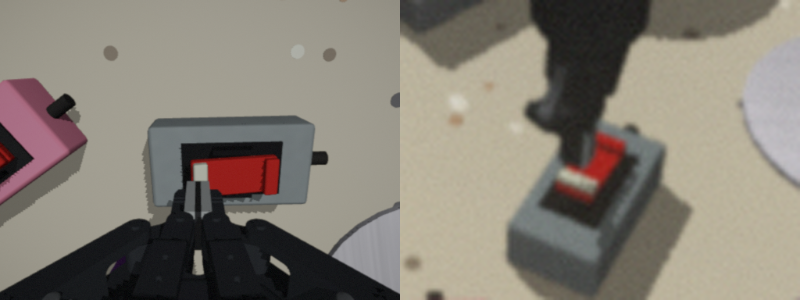

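```bash
python3 - <<'E'
from h import *
def proj(f,p):
    _,K,T=load(f);c=T@[*p,1];q=K@[c[0],-c[1],-c[2]];return q[:2]/q[2]
s=env.get_state();p=s['tool_pos'];print(p,s['wrist_force'])
for z in (0,.01,.02): print(z,proj('w3',p+[0,0,z]),proj('s3',p+[0,0,z]))
c,st=blob('w3',W,(240,270,200,245));print(c,st)
c2,st=blob('s3',W,(293,313,265,285));print(c2,st)
for z in (.058,.067):print(onz('w3',*c,z),onz('s3',*c2,z))
(o,d),(o2,d2)=ray('w3',254,233),ray('s3',303.4,269.5)
t=np.linalg.lstsq(np.c_[d,-d2],o2-o,rcond=None)[0];print('tip',o+d*t[0],o2+d2*t[1])
E
```

```text
[ 0.38827365 -0.33795968  0.0537274 ] [-0.89051358  0.32043651  0.80312635]
0 [254.10274266 223.95022588] [301.59267966 277.50032784]
0.01 [254.14350969 231.33775997] [301.85723894 274.49568901]
0.02 [254.18887812 239.5591316 ] [302.12504312 271.45419731]
[256.84431138 220.41317365] [  9  10  17  21 334]
[302.20689655 273.20689655] [ 5  6 11  5 29]
[ 0.38834435 -0.33362502  0.058     ] [ 0.39581633 -0.33191568  0.058     ]
[ 0.38693821 -0.33002632  0.067     ] [ 0.38939653 -0.33767756  0.067     ]
tip [ 0.38682249 -0.33422616  0.07426672] [ 0.39277502 -0.33729694  0.07660712]
```

The tip still sits above the ridge (rocker unmoved; real tip appears ~15–20 mm above the nominal TCP). Feeling down further.

```bash
for i in 1; do python3 -m pendant '{"dp":[[0,0,2],[0,0,2],[0,0,0]],"rotation":[[0,0,0],[0,0,0],[0,0,0]]}' | egrep 'pos|force'; done;  python3 -m pendant '{"dp":[[0,0,2],[0,0,2],[0,0,0]],"rotation":[[0,0,0],[0,0,0],[0,0,0]]}'| egrep 'pos|force';  python3 -m pendant '{"dp":[[0,0,2],[0,0,2],[0,0,0]],"rotation":[[0,0,0],[0,0,0],[0,0,0]]}'| egrep 'pos|force'
python3 - <<'E'
from h import *
a=snap('wrist','w4');b=snap('side','s4')
print(blob('w4',W,(235,275,190,245)),blob('s4',W,(293,313,265,285)))
c=cv2.resize(b[235:295,270:350],(512,384),interpolation=cv2.INTER_CUBIC)
cv2.imwrite('pics/v4.png',cv2.resize(np.hstack([cv2.resize(a[150:300,160:360],(512,384),interpolation=cv2.INTER_CUBIC),c])[:,:,::-1],(800,300)))
E
```

```text
tool_pos: [0.3881, -0.3378, 0.0494]
wrist_force: [1.0, -0.2, -0.1]
finger_force: 0.0
tool_pos: [0.3881, -0.3378, 0.0454]
wrist_force: [0.0, -0.2, 0.4]
finger_force: 0.0
tool_pos: [0.3881, -0.3378, 0.0414]
wrist_force: [1.0, -0.4, -0.1]
finger_force: 0.0
(array([256.89054726, 224.84577114]), array([ 13,  29,  19,  12, 201], dtype=int32)) (array([293.78571429, 267.        ]), array([ 0,  0,  3,  6, 14], dtype=int32))
```

View pics/v4.png

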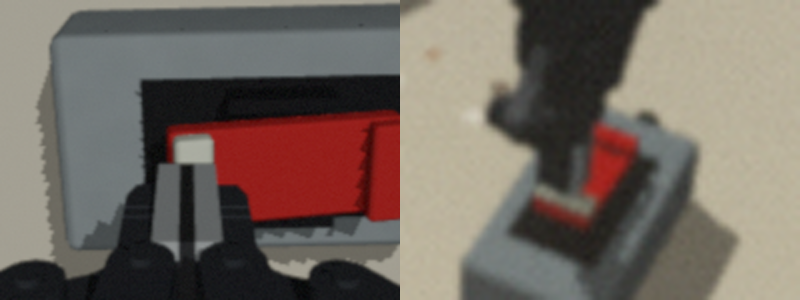

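The tip is now on the ridge (side view ridge ≈ (303,275.6), ~2.4 px lower than before), so it's sinking. Pressing on until the force rises.

```bash
python3 -m pendant '{"dp":[[0,0,1],[0,0,1],[0,0,0]],"rotation":[[0,0,0],[0,0,0],[0,0,0]]}' | egrep 'pos|t_force';  python3 -m pendant '{"dp":[[0,0,1],[0,0,1],[0,0,0]],"rotation":[[0,0,0],[0,0,0],[0,0,0]]}'| egrep 'pos|t_force'
python3 - <<'E'
from h import *
s=env.get_state();print(s['wrist_force'],s['ft_torque'],s['time'])
E
```

```text
tool_pos: [0.3883, -0.3379, 0.0397]
wrist_force: [-0.9, -0.1, 0.7]
tool_pos: [0.3883, -0.3379, 0.0376]
wrist_force: [0.1, 1.2, 0.5]
[0.14016036 1.17503782 0.51800568] [0.03503084 0.01877563 0.06090191] 4.5667
```

```bash
python3 -m pendant '{"dp":[[0,0,1.5],[0,0,1.5]],"rotation":[[0,0,0],[0,0,0]]}' | egrep 'pos|t_force';  python3 -m pendant '{"dp":[[0,0,1],[0,0,1]],"rotation":[[0,0,0],[0,0,0]]}'| egrep 'pos|t_force'
python3 - <<'E'
from h import *
a=snap('wrist','w5');b=snap('side','s5')
c=cv2.resize(b[235:295,270:350],(512,384),interpolation=cv2.INTER_CUBIC)
cv2.imwrite('pics/v5.png',cv2.resize(np.hstack([cv2.resize(a[150:300,160:360],(512,384),interpolation=cv2.INTER_CUBIC),c])[:,:,::-1],(800,300)))
E
```

```text
tool_pos: [0.3881, -0.3382, 0.0348]
wrist_force: [-3.7, -1.6, 5.0]
tool_pos: [0.3877, -0.3384, 0.0328]
wrist_force: [-2.8, -1.6, 4.3]
```

View pics/v5.png

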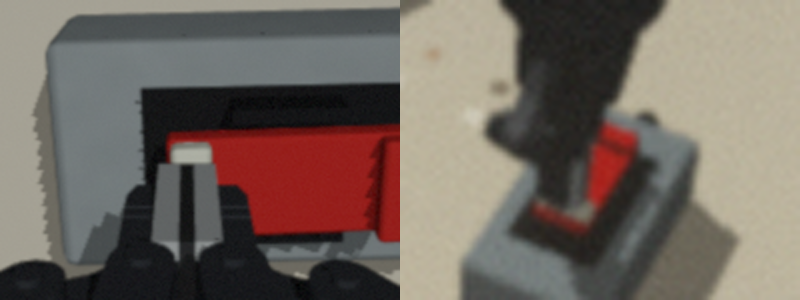

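```bash
python3 -m pendant '{"dp":[[0,0,1.5],[0,0,1.5]],"rotation":[[0,0,0],[0,0,0]]}' | egrep 'pos|t_force';  python3 -m pendant '{"dp":[[0,0,1],[0,0,1]],"rotation":[[0,0,0],[0,0,0]]}'| egrep 'pos|t_force';  python3 -m pendant '{"dp":[[0,0,1],[0,0,0]],"rotation":[[0,0,0],[0,0,0]]}'| egrep 'pos|t_force'
```

```text
tool_pos: [0.3879, -0.3384, 0.0299]
wrist_force: [-4.4, -1.8, 6.9]
tool_pos: [0.3879, -0.3383, 0.0278]
wrist_force: [-4.2, -1.9, 4.5]
tool_pos: [0.3879, -0.3384, 0.0273]
wrist_force: [-5.2, 1.0, 13.3]
```

Force rose after 9 mm of sinking, so the real tip is ~31 mm above the nominal TCP. One firmer push, then retreat and check.

```bash
python3 -m pendant '{"dp":[[0,0,0.5],[0,0,0.5],[0,0,0]],"rotation":[[0,0,0],[0,0,0],[0,0,0]]}' | egrep 'pos|t_force';  python3 -m pendant '{"dp":[[0,0,-10],[0,0,-30],[0,0,-40],[0,0,-40],[0,0,0],[0,0,0]],"rotation":[[0,0,0],[0,0,0],[0,0,0],[0,0,0],[0,0,0],[0,0,0]]}'| egrep 'time|pos|t_force'
python3 - <<'E'
from h import *
a=snap('wrist','w6');b=snap('side','s6')
for f,r in (('w6',(225,275,140,245)),('s6',(293,313,265,290))): print(blob(f,W,r))
c,_=blob('w6',W,(225,275,140,245));print(onz('w6',*c,.058))
c=cv2.resize(b[235:295,270:350],(512,384),interpolation=cv2.INTER_CUBIC)
cv2.imwrite('pics/v6.png',cv2.resize(np.hstack([a,c])[:,:,::-1],(800,300)))
E
```

```text
tool_pos: [0.388, -0.3384, 0.027]
wrist_force: [-7.9, 1.7, 23.4]
time: 6.25
tool_pos: [0.3904, -0.3387, 0.1482]
wrist_force: [-0.3, -0.4, -0.4]
(array([247.44354839, 229.92903226]), array([  0,  82,  50,  22, 620], dtype=int32))
(array([301.97297297, 276.89189189]), array([ 4,  9, 11,  7, 37], dtype=int32))
[ 0.40115239 -0.38397848  0.058     ]
```

View pics/v6.png

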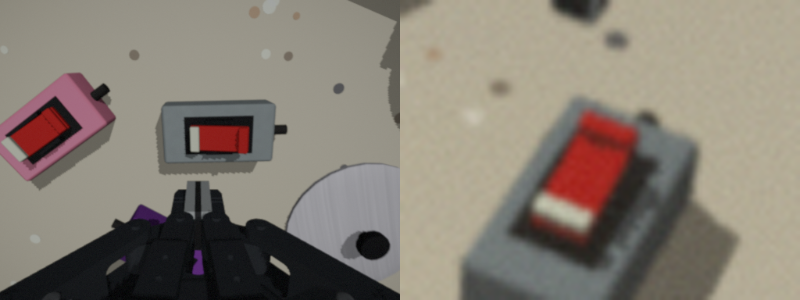

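Red rocker is now on: white ridge at side (302,276.9), 3.7 px lower, with the far end raised and the box unmoved. Now over to the blue rocker.

```bash
python3 -m pendant '{"dp":[[0,0,0],[0,0,0],[0,0,0],[33,8,0],[33,8,0],[33,8,0],[33,8,0],[33,8,0],[33,8,0],[33,8,0]],"rotation":[[0,0,0.115],[0,0,0.115],[0,0,0.115],[0,0,0],[0,0,0],[0,0,0],[0,0,0],[0,0,0],[0,0,0],[0,0,0]]}' | egrep 'time|pos'
python3 -m pendant '{"dp":[[33,8,0],[27,4,0],[0,0,0],[0,0,0]],"rotation":[[0,0,0],[0,0,0],[0,0,0],[0,0,0]]}' | egrep 'time|pos|rot'
python3 - <<'E'
from h import *
a=snap('wrist','w7')
cv2.imwrite('pics/v7.png',a[:,:,::-1])
print(env.get_state()['tool_pos'])
E
```

```text
time: 7.18
tool_pos: [0.4434, -0.105, 0.1443]
time: 7.52
tool_pos: [0.4556, -0.0452, 0.1444]
tool_rot: [0.706, 0.709, -0.001, -0.001]
[ 0.455435   -0.04682758  0.14456729]
```

View pics/v7.png

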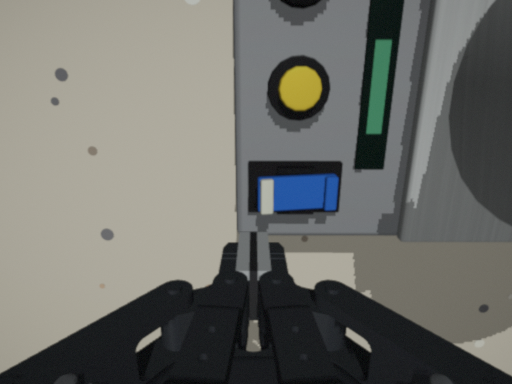

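Wrist view: blue rocker with white ridge at (266,197), yellow key at (300,88), white key cut off at the top (300,0).

```bash
python3 - <<'E'
from h import *
c,_=blob('w7',W,(250,280,170,222));p=onz('w7',*c,.083);print(c,p,delta(p))
c,_=blob('w7',Y,(260,340,50,130));p=onz('w7',*c,.070);print(c,p,delta(p))
E
```

```text
[266.94050343 196.04576659] [ 0.46527012 -0.04952319  0.083     ] [-2.6953458   9.99158281 61.54210368]
[300.20640327  87.57084469] [0.4887106  0.02985892 0.07      ] [76.65741515 33.57469067 74.46304702]
```

```bash
python3 -m pendant '{"dp":[[-3,9,20],[0,0,30],[0,0,30],[0,0,8],[0,0,0],[0,0,0]],"rotation":[[0,0,0],[0,0,0],[0,0,0],[0,0,0],[0,0,0],[0,0,0]]}' | egrep 'pos|t_force'
python3 -m pendant '{"dp":[[0,0,3],[0,0,3],[0,0,2],[0,0,0]],"rotation":[[0,0,0],[0,0,0],[0,0,0],[0,0,0]]}' | egrep 'pos|t_force'
python3 -m pendant '{"dp":[[0,0,2],[0,0,2],[0,0,0]],"rotation":[[0,0,0],[0,0,0],[0,0,0]]}' | egrep 'time|pos|t_force'
```

```text
tool_pos: [0.465, -0.0509, 0.058]
wrist_force: [0.2, -0.8, -0.2]
tool_pos: [0.4652, -0.0502, 0.0501]
wrist_force: [-1.9, -1.0, 2.6]
time: 8.65
tool_pos: [0.4644, -0.05, 0.0456]
wrist_force: [-2.8, -0.5, 3.1]
```

```bash
python3 -m pendant '{"dp":[[0,0,1],[0,0,1],[0,0,0]],"rotation":[[0,0,0],[0,0,0],[0,0,0]]}' | egrep 'pos|t_force'
python3 -m pendant '{"dp":[[0,0,1],[0,0,0]],"rotation":[[0,0,0],[0,0,0]]}' | egrep 'pos|t_force'
python3 -m pendant '{"dp":[[0,0,0.5],[0,0,0]],"rotation":[[0,0,0],[0,0,0]]}' | egrep 'time|pos|t_force'
```

```text
tool_pos: [0.4647, -0.0499, 0.0437]
wrist_force: [-3.6, -1.3, 5.0]
tool_pos: [0.4649, -0.0499, 0.0433]
wrist_force: [-7.3, 0.3, 14.8]
time: 9.23
tool_pos: [0.4649, -0.0499, 0.0431]
wrist_force: [-8.4, 0.2, 19.9]
```

Bottomed out. Lift, check blue and move over the yellow key.

```bash
python3 -m pendant '{"dp":[[0,0,-10],[0,0,-30],[0,0,-30],[20,6,0],[30,9,0],[30,9,0],[0,0,0],[0,0,0]],"rotation":[[0,0,0],[0,0,0],[0,0,0],[0,0,0],[0,0,0],[0,0,0],[0,0,0],[0,0,0]]}'| egrep 'time|pos|t_force'
python3 - <<'E'
from h import *
a=snap('wrist','w8');b=snap('side','s8')
print(blob('s8',W,(243,262,190,212)),'before',blob('si1',W,(243,262,190,212)))
print(delta([.4895,.0303,.07]))
c=cv2.resize(b[160:235,205:305],(512,384),interpolation=cv2.INTER_CUBIC)
cv2.imwrite('pics/v8.png',cv2.resize(np.hstack([a,c])[:,:,::-1],(800,300)))
E
```

```text
time: 9.9
tool_pos: [0.4902, 0.0322, 0.1124]
wrist_force: [-1.0, -1.1, -0.5]
(array([250.10526316, 201.73684211]), array([ 4, 10,  7,  5, 19], dtype=int32)) before (array([251.33333333, 198.86666667]), array([ 6,  7,  6,  5, 15], dtype=int32))
[ 0.83975399  0.13440143 42.20533707]
```

View pics/v8.png

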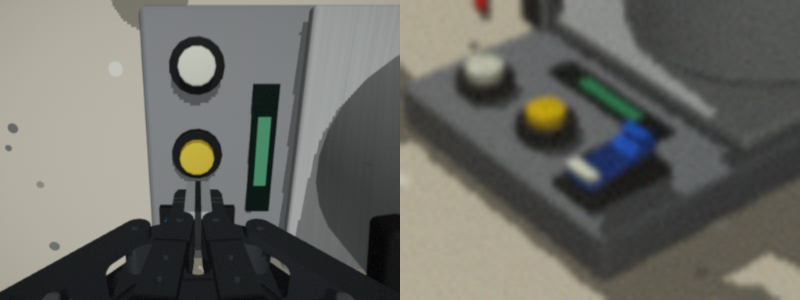

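Blue is down (ridge moved 198.9→201.7 in the side view, far end raised). The yellow key is at wrist view (197,158), in line with the tip, but the fingers look different, so I'm checking the opening.

```bash
python3 - <<'E'
from h import *
s=env.get_state();print(s['grip_width'],s['tool_pos'],s['tool_rot'],s['finger_force'],s['wrist_force'])
c,_=blob('w8',Y,(215,290,160,240));p=onz('w8',*c,.070);print(c,p,delta(p))
E
```

```text
-0.0003124360471126898 [0.48936041 0.0294765  0.11220564] [ 7.07151882e-01  7.07061649e-01 -9.34891471e-05  1.78609982e-04] 0.0 [-0.24417247  0.01861557  0.11598257]
[251.62011913 201.29053607] [0.48854003 0.03045385 0.07      ] [ 0.9934772  -0.82559104 42.20516233]
```

```bash
python3 -m pendant '{"dp":[[1,-0.5,25],[0,0,30],[0,0,10],[0,0,3],[0,0,2],[0,0,0]],"rotation":[[0,0,0],[0,0,0],[0,0,0],[0,0,0],[0,0,0],[0,0,0]]}' | egrep 'pos|t_force'
python3 -m pendant '{"dp":[[0,0,2],[0,0,2],[0,0,0]],"rotation":[[0,0,0],[0,0,0],[0,0,0]]}' | egrep 'pos|t_force'
python3 -m pendant '{"dp":[[0,0,2],[0,0,0]],"rotation":[[0,0,0],[0,0,0]]}' | egrep 'time|pos|t_force'
```

```text
tool_pos: [0.4893, 0.0305, 0.0429]
wrist_force: [-0.0, 0.3, 1.3]
tool_pos: [0.4899, 0.031, 0.039]
wrist_force: [1.5, -1.0, 2.9]
time: 10.92
tool_pos: [0.4899, 0.031, 0.0367]
wrist_force: [2.0, -1.2, 4.6]
```

```bash
python3 -m pendant '{"dp":[[0,0,1],[0,0,0]],"rotation":[[0,0,0],[0,0,0]]}' | egrep 'pos|t_force'
python3 -m pendant '{"dp":[[0,0,1],[0,0,0]],"rotation":[[0,0,0],[0,0,0]]}' | egrep 'pos|t_force'
python3 -m pendant '{"dp":[[0,0,0.5],[0,0,0]],"rotation":[[0,0,0],[0,0,0]]}' | egrep 'time|pos|t_force'
```

```text
tool_pos: [0.4898, 0.031, 0.0356]
wrist_force: [2.6, -0.0, 5.1]
tool_pos: [0.4898, 0.031, 0.0349]
wrist_force: [1.6, -0.8, 10.3]
time: 11.42
tool_pos: [0.4899, 0.031, 0.0348]
wrist_force: [0.3, -1.9, 16.1]
```

Fully in (force well past 5 N with no further travel). Hold about 1.7 s, then let go.

```bash
python3 -m pendant '{"dp":[[0,0,0],[0,0,0],[0,0,0],[0,0,0],[0,0,0],[0,0,0],[0,0,0],[0,0,0],[0,0,0],[0,0,0]],"rotation":[[0,0,0],[0,0,0],[0,0,0],[0,0,0],[0,0,0],[0,0,0],[0,0,0],[0,0,0],[0,0,0],[0,0,0]]}' | egrep 'pos|t_force'
python3 -m pendant '{"dp":[[0,0,0],[0,0,0],[0,0,0],[0,0,0],[0,0,0],[0,0,0],[0,0,0],[0,0,0],[0,0,0],[0,0,0]],"rotation":[[0,0,0],[0,0,0],[0,0,0],[0,0,0],[0,0,0],[0,0,0],[0,0,0],[0,0,0],[0,0,0],[0,0,0]]}' | egrep 'time|pos|t_force'
python3 -m pendant '{"dp":[[0,0,-10],[0,0,-30],[0,0,-40],[0,0,-40],[0,0,0],[0,0,0],[0,0,0]],"rotation":[[0,0,0],[0,0,0],[0,0,0],[0,0,0],[0,0,0],[0,0,0],[0,0,0]]}' | egrep 'time|pos|t_force'
python3 - <<'E'
from h import *
b=snap('side','s9')
print(blob('s9',W,(243,262,190,212)),blob('s9',W,(293,313,265,290)),blob('s9',Y,(225,260,170,205))[0],blob('si1',Y,(225,260,170,205))[0])
print(env.finish_job())
E
```

```text
tool_pos: [0.4899, 0.031, 0.0348]
wrist_force: [-0.2, -1.2, 16.0]
time: 13.08
tool_pos: [0.4899, 0.031, 0.0348]
wrist_force: [0.4, -1.9, 16.4]
time: 13.67
tool_pos: [0.4878, 0.0311, 0.1533]
wrist_force: [0.5, 0.1, -0.4]
(array([250.33333333, 201.9047619 ]), array([ 4, 10,  8,  5, 21], dtype=int32)) (array([301.97142857, 276.8       ]), array([ 4,  9, 11,  6, 35], dtype=int32)) [240.86538462 187.09615385] [240.79245283 187.05660377]
the job is handed in; nothing more can be done
None
```

I pressed the red rocker and then the blue one fully down, held the yellow tare key in for about 1.7 s before letting go, left the white key alone, and handed the job in at about 13.7 s; no verdict was shown.

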